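Lay up the supper caddy

ROBOT

A 7-joint arm with a two-finger parallel gripper is mounted at the origin on a cart in front of the work surface, level with it; the furniture and walls round the work are solid. World frame = base frame: x ahead of the robot, y to its left, z up, the work surface at z = 0. Lengths are in m, angles in degrees, forces in N, time in s.
With the tool pointing down it reaches from about 0.425 to 0.875 m from the base axis. Payload 4.7 kg.
Tool frame: the origin (TCP) lies between the finger pads; the fingertips stand 17 mm ahead of it and the grasp point (between the pads) lies 2 mm behind it; z points along the fingers, y is the line along which they close (so a half turn about z gives the same grasp; the last joint's range is limited). The gripper opens to 87 mm and grips with 3 to 60 N. Pads are 19 mm wide; open, the fingers measure 117 mm over their backs; the gripper's body (75 mm by 190 mm) begins 51 mm behind the grasp point.
Start: joints at [-68.807, 18.392, -4.016, 83.108, 1.295, 78.541, -3.26], TCP at [0.226, 0.609, 0.24] pointing down, gripper open.
Joint ranges: [-163.93, 163.93], [-17.29, 119.83], [-79.2, 71.16], [3.27, 140.29], [-89.18, 269.18], [5.43, 117.66], [-154.24, 154.24]. Speed limits (degrees/s): [147.25, 147.25, 180, 180, 180, 180, 180].

INTERFACE

Orientations are given as [roll, pitch, yaw] about the fixed x, y, z axes, in that order (R = Rz(yaw) Ry(pitch) Rx(roll)).
In Python, from cell import env, cams gives the robot as it stands.
- The arm moves only by the shell command python3 -m pendant 'ROWS' [FORCE]. ROWS is JSON, a list of rows, each an object of numbers: "tx", "ty", "tz": the shift along the tool's x, y, z each as a share of 0.05 m, from -1 to 1; "spin": the turn about the tool's z as a share of 4 degrees, from -1 to 1; "claw": the closure, from 0 (fully open) to 1 (shut). A call has 1 to 10 rows; each row shifts and turns the commanded pose from where the row before left it, along the tool's axes as they then stand; what a row does not reach is not made up. A row lasts 1/8 s, in which the tool goes at most 62.5 mm and 10.7 degrees, less where a joint would pass 70% of its speed; a pose out of reach is approached as far as the arm can. A call with a number of a shift or a turn outside -1 to 1 is refused whole. A call with a gripper value outside its range is refused whole. The fingers move at their own pace and stop on an object; FORCE is the grip in N (left out, the last holds). Time passes only in rows, so rows that do not move let the fingers close. It gives the time, the measured TCP pose, the force, the opening and the grip force at its end, in the units of the state.
- env.get_obs(): the state, without advancing time (a new reading comes with each control period).
- cams.read_camera(name): name is "scene" or "top" or "wrist"; returns the picture (420x560x3 uint8, red, green, blue); there is no depth.
- cams.camera_info(name): a dict with "fx", "fy", "cx", "cy" (pixels), "k1" (the pictures are not rectified: a ray, as slopes to the right and down, at radius r is drawn at 1 + k1 r^2 times it, then the intrinsics apply), "rvec" (rotation vector, rad) and "tvec" (3), from world to camera coordinates, as OpenCV has them. Camera axes: x right, y down, z forward; pixel columns grow to the right and rows downward; lengths in m; the calibration is good to about 2 mm. A picture is of the moment at which its call begins: read the wrist's pose just before it. camera_info takes no time and is no camera call; for the wrist camera it gives the pose at the moment of the call.
- env.sign_off(): hands the job in; it is judged then, once.
The state is a dict: "time_s": time; "qpos": joint angles; "joint_velocities": joint speeds; "effort": joint torques, N m; "tool_pos": TCP position; "tool_rot": TCP orientation; "force": force on the tool from outside, world axes, zero at the start; "wrist_torque": the same for the moment, N m; "grip_width": finger opening in m; "grasp_force": force on a finger pad.
Only numpy, scipy, OpenCV 4.12 (cv2) and the standard library are available. Lean on these libraries where they do the work, as an engineer would, in place of code of your own. Each camera call takes 0.05 s, during which the arm holds its last target. There are 200 camera calls.

TASK

Lay up the wooden table caddy for a supper of sardines on toast: lay the flat oblong tin of sardines in the rectangular recess, stand the black-lidded jar of spread in the one wide round well, and stand the salt shaker and the yellow-capped spice jar in the two small round wells, one in each, either way round. The red-capped spice jar, the white tablet tub and the yoghurt pot do not belong in it: leave them standing where they are.

Things in the scene. Friction and masses are not known exactly. Their poses are not given: they have to be found in the camera images.
- sardine_tin: flat oblong gold-coloured sardine tin with a dark blue top and rounded corners, lying flat; 63 mm (its x) x 105 mm (its y) x 25 mm high; grip it across the 63 mm. Origin at the centre of its underside, z up. 0.15 kg. It is low: a wide gripper has room to lay it in its recess only while the wells beside are empty.
- spread_jar: squat clear jar of pale brown spread with a black screw lid, 61 mm across, 83 mm tall, upright, closed. Origin at the centre of its underside, z up. 0.23 kg.
- salt_shaker: clear shaker full of white salt with a grey domed top, 44 mm across up to 66 mm height, 34 mm across above 74 mm, 90 mm tall, upright. Origin at the centre of its underside, z up. 0.10 kg.
- yellow_jar: glass spice jar with a mustard-yellow cap, 45 mm across, 100 mm tall, upright. Origin at the centre of its underside, z up. 0.11 kg.
- red_jar: glass spice jar with a red cap, 45 mm across, 106 mm tall, upright: does not belong in the caddy. Origin at the centre of its underside, z up.
- tablet_tub: white tablet tub with a blue band and a pale pink cap, 35 mm across, 78 mm tall, upright: does not belong in the caddy. Origin at the centre of its underside, z up.
- yoghurt_pot: white yoghurt pot with strawberries on its side and on its foil top, 72 mm across, 71 mm tall, upright: does not belong in the caddy. Origin at the centre of its underside, z up.
- recess_block: pale wooden caddy block with a rectangular recess. Fixed; 144 mm (own x) x 93 mm (own y) x 24 mm, origin at the centre of its underside. The 3 blocks lie side by side along their y, 94 mm apart, order varies, in a dark tray; block tops and tray rim 29 mm over the table. Recess centred, 123 mm (x) by 81 mm (y), 8 mm deep: floor 16 mm above the origin. The tin's y goes along this x, either way.
- wide_well: pale wooden caddy block with one wide round well. Fixed; 144 mm (own x) x 93 mm (own y) x 24 mm, origin at the centre of its underside. The 3 blocks lie side by side along their y, 94 mm apart, order varies, in a dark tray; block tops and tray rim 29 mm over the table. Well centred, 78 mm across, 17 mm deep: floor 7 mm above the origin.
- pair_block: pale wooden caddy block with two small round wells. Fixed; 144 mm (own x) x 93 mm (own y) x 24 mm, origin at the centre of its underside. The 3 blocks lie side by side along their y, 94 mm apart, order varies, in a dark tray; block tops and tray rim 29 mm over the table. Wells centred at own x = -36 and +36 mm, 61 mm across, 17 mm deep: floors 7 mm above the origin.
Mind the look-alikes: they are no part of the job. Of the things that look like the yellow_jar, the larger one is meant. Several things have the shape of the yoghurt_pot; the one meant has the colours described above.

How it is judged:
By the outcome, as a careful person would: the job done as asked, in the order asked, and still so for the second after the job is handed in, with the robot touching nothing.
It also fails if it takes over 106 s, if anything falls off the work surface, if the arm or the gripper's body presses on something with over 40 N, if the wrist force passes 120 N, or if a joint passes its speed limit or range.

## Working session

There is one attempt and no reset: what is moved stays moved. The work goes in short steps, Python scripts to look and compute and a shell command to move; the robot and the scene stay as the last step left them, time stands still between calls to the robot, and variables do not carry over. Pictures are saved under pics/ and viewed, at most 14 in all, crops included, and the job is handed in when it is done.

```bash
mkdir -p pics; ls; python3 - <<'E'
from cell import env,cams
import cv2
o=env.get_obs();print({k:o[k] for k in('time_s','tool_pos','tool_rot','grip_width','force')})
for n in('top','scene'):
    cv2.imwrite(f'pics/{n}0.png',cams.read_camera(n)[:,:,::-1]);print(n,cams.camera_info(n))
E
```

```text
pics
{'time_s': 0.0, 'tool_pos': array([0.22632997, 0.60878103, 0.23845449]), 'tool_rot': array([-1.79891643e+02,  6.60223463e-03,  1.59612625e+02]), 'grip_width': 0.08687493205675516, 'force': array([-0.25155441, -0.54699732,  0.23676892])}
top {'fx': 491.3059387226023, 'fy': 491.3059387226023, 'cx': 282.61743099526933, 'cy': 197.96426351969643, 'k1': -0.1774258081101209, 'rvec': array([ 2.18194689, -2.16415184,  0.12443231]), 'tvec': array([-0.02439426,  0.545578  ,  1.20054124])}
scene {'fx': 388.8859699307989, 'fy': 388.8859699307989, 'cx': 271.5429692595529, 'cy': 198.98266471948025, 'k1': -0.1100106673193552, 'rvec': array([ 0.78353864, -2.49762983,  1.18081885]), 'tvec': array([0.43513144, 0.23872546, 0.61533242])}
```

View pics/top0.png

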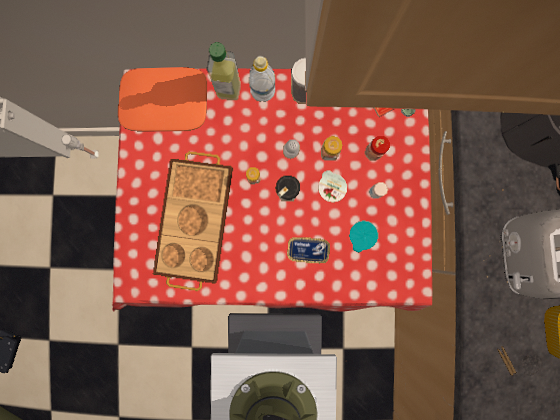

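View pics/scene0.png

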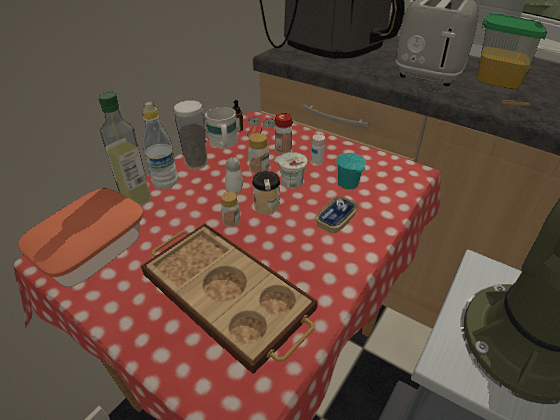

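The top view shows these, as (column, row):
- **Caddy:** recess block at (198,183), far end. Wide well at (192,220), middle. Pair wells at (173,257) and (201,259), near end.
- **Wanted items:** tin (308,249), black-lidded jar (287,187), salt (292,149).
- **Yellow caps:** (333,147) and a smaller one at (253,174). In the scene view these are (259,150) and (230,208), and the first is the larger.
- **Pots:** the strawberry one at (333,187), and a teal one at (364,236) that is a look-alike.
- **Others:** red jar (380,147), tub (378,190).

Next I'll measure, and enlarge a crop to confirm which is which.

```bash
cat > h.py <<'E'
import numpy as np,cv2
from cell import env,cams
def ray(n,px,info=None):
    i=info or cams.camera_info(n)
    K=np.array([[i['fx'],0,i['cx']],[0,i['fy'],i['cy']],[0,0,1]])
    u=cv2.undistortPoints(np.array(px,float).reshape(-1,1,2),K,np.array([i['k1'],0,0,0]))[:,0]
    R=cv2.Rodrigues(np.array(i['rvec']))[0]
    return -R.T@i['tvec'], np.c_[u,np.ones(len(u))]@R
def onz(n,px,z,info=None):
    c,d=ray(n,px,info); return c+d*((z-c[2])/d[:,2])[:,None]
def cross(a,pa,b,pb):
    c1,d1=ray(a,[pa]);c2,d2=ray(b,[pb]);A=np.c_[d1[0],-d2[0]]
    s=np.linalg.lstsq(A,c2-c1,rcond=None)[0];p,q=c1+d1[0]*s[0],c2+d2[0]*s[1]
    return (p+q)/2,np.linalg.norm(p-q)
def go(x,y,z=None,yaw=None):
    "shares of rows needed to reach a point with the tool down"
    o=env.get_obs();p=o['tool_pos'];w=np.radians(o['tool_rot'][2]);d=np.array([x,y])-p[:2]
    tx=d@[np.cos(w),np.sin(w)];ty=d@[np.sin(w),-np.cos(w)]
    print('pos',p.round(4),'rot',o['tool_rot'].round(2),'t',o['time_s'],'tx,ty rows',round(tx/.05,2),round(ty/.05,2),end=' ')
    if z is not None:print('tz',round((p[2]-z)/.05,2),end=' ')
    if yaw is not None:
        e=(yaw-o['tool_rot'][2]+90)%180-90;print('spin rows',round(-e/4,2),end='')
    print()
E
python3 - <<'E'
from h import *
t=cv2.imread('pics/top0.png');s=cv2.imread('pics/scene0.png')
a=cv2.resize(t[120:280,145:405],(780,480),interpolation=2);cv2.imwrite('pics/ct.png',a)
cv2.imwrite('pics/cs.png',cv2.resize(s[100:240,190:390],(800,560),interpolation=2))
h=cv2.cvtColor(t,cv2.COLOR_BGR2HSV)
def blobs(m,name,z,lo=40):
    n,_,st,ce=cv2.connectedComponentsWithStats(m)
    for i in range(1,n):
        if st[i,4]>lo:print(name,ce[i].round(1),st[i,4],st[i,:4],onz('top',[ce[i]],z)[0].round(4))
blobs(cv2.inRange(h,(18,130,90),(30,255,255)),'yel',.1)
blobs(cv2.inRange(h,(100,80,20),(130,255,255)),'blue',.025)
blobs(cv2.inRange(h,(0,0,0),(180,255,45))[:, :300],'blk',.083)
m=cv2.inRange(h,(100,60,15),(130,255,255));c=max(cv2.findContours(m,0,1)[0],key=cv2.contourArea);print(cv2.minAreaRect(c))
for n,px,z in(('caddy corners',[[170,159],[232,165],[214,283],[154,275]],.029),('recess',[[174,164],[228,168],[226,205],[168,201]],.029),('wells',[[192,220],[173,257],[201,259]],.029)):print(n,onz('top',px,z).round(3))
for n,a,b in(('salt',(292,146),(234,162)),('jar',(288,188),(266,178)),('yel',(333,142),(259,140)),('ysm',(253,174),(230,199))):print(n,cross('top',a,'scene',b))
E
```

```text
yel [261.1  67.3] 56 [253  61  15  11] [0.8603 0.0361 0.1   ]
yel [220.3  76.8] 128 [212  70  19  12] [0.8353 0.1358 0.1   ]
yel [332.3 145.3] 220 [323 136  19  19] [ 0.666  -0.1371  0.1   ]
yel [202.5 155.3] 72 [185 152  35  13] [0.6391 0.1729 0.1   ]
yel [252.6 173.9] 110 [246 168  14  13] [0.5949 0.0524 0.1   ]
yel [183.5 285.8] 89 [166 277  36  14] [0.3298 0.2109 0.1   ]
yel [552.7 329.7] 644 [544 306  16  52] [ 0.2136 -0.6958  0.1   ]
blue [306.8 250.6] 301 [292 241  33  18] [ 0.415  -0.0811  0.025 ]
blk [ 26.4 175. ] 1967 [  0 157  55  37] [0.5927 0.628  0.083 ]
blk [ 82.8 231.7] 4366 [ 51 196  64  72] [0.4531 0.4676 0.083 ]
blk [ 21.9 308.6] 3921 [  0 267  50 106] [0.2579 0.6265 0.083 ]
blk [155.  325.6] 2696 [119 306  72  40] [0.2323 0.282  0.083 ]
blk [284.9 310.8] 190 [269 308  31   7] [ 0.2729 -0.0268  0.083 ]
blk [ 83.8 377.6] 4621 [ 50 341  68  74] [0.0966 0.4608 0.083 ]
blk [202.  381.9] 1334 [192 348  36  72] [0.1005 0.1681 0.083 ]
blk [261.7 404.4] 142 [235 396  60  24] [0.0487 0.0264 0.083 ]
blk [ 27.6 413. ] 451 [  0 405  51  15] [-0.0094  0.618   0.083 ]
blk [271.6 417.2] 85 [263 414  20   6] [0.0174 0.0028 0.083 ]
((309.22760009765625, 249.76898193359375), (34.46387481689453, 16.27691650390625), 4.763641834259033)
caddy corners [[0.643 0.267 0.029]
 [0.628 0.108 0.029]
 [0.333 0.148 0.029]
 [0.35  0.3   0.029]]
recess [[0.63  0.256 0.029]
 [0.62  0.118 0.029]
 [0.527 0.121 0.029]
 [0.535 0.269 0.029]]
wells [[0.488 0.206 0.029]
 [0.395 0.252 0.029]
 [0.392 0.182 0.029]]
salt (array([ 0.6662715 , -0.04146492,  0.08325933]), np.float64(0.0011755466843353813))
jar (array([ 0.56538772, -0.03110432,  0.0851673 ]), np.float64(0.0034678739149244645))
yel (array([ 0.6731622 , -0.14202437,  0.09023223]), np.float64(0.007495934795672368))
ysm (array([0.59974801, 0.05308054, 0.06790928]), np.float64(0.00020863253150559089))
```

View pics/ct.png

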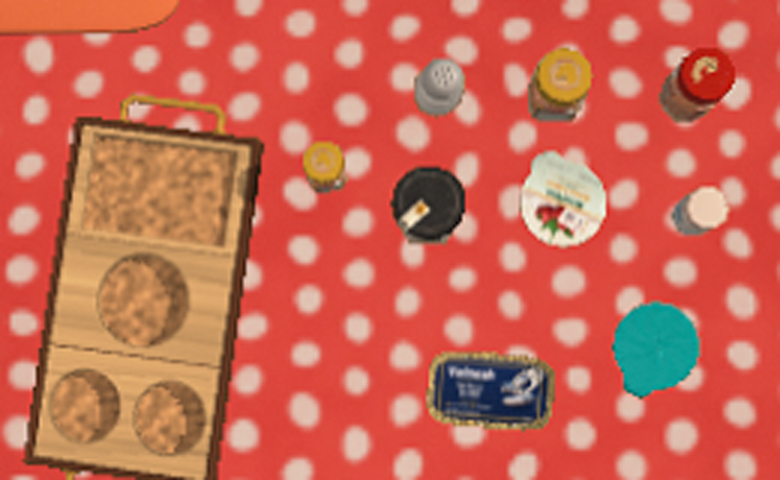

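View pics/cs.png

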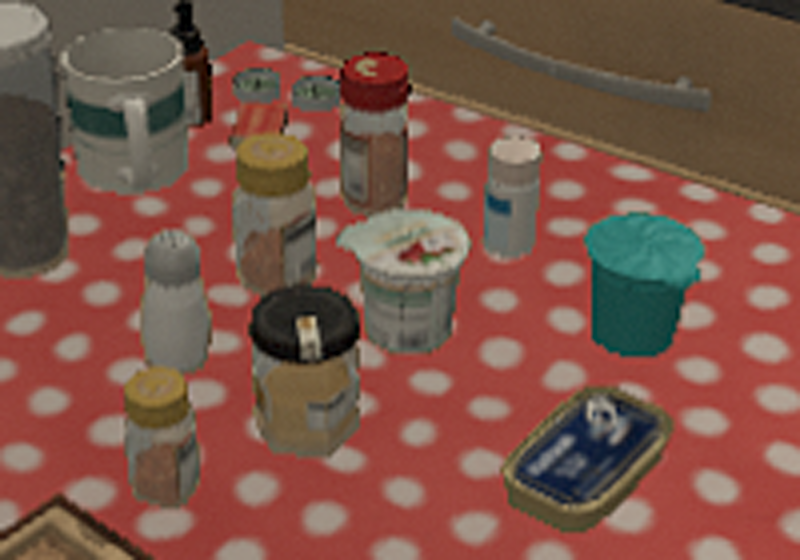

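Crops (column, row in the enlarged crops):
- **Yellow:** in the scene crop, the cap at (275,165) belongs to a jar about 150 px tall. The near look-alike at (158,385) is about 135 px tall though closer to the camera, and two-view height puts it at 68 mm. The far one, top pixel (333,145), is therefore the yellow_jar.
- **Pots:** the strawberry pot is at (410,270), and the plain teal one is no part of the job.

I'll refine the positions next.

```bash
python3 - <<'E'
from h import *
f=lambda p:(np.array(p,float)+.5)/3-.5+[145,120]
d={}
for n,p,z in(('wide',(143,299.5),.029),('pairL',(84.5,406.5),.029),('pairR',(169.5,418),.029),('rec',(157,190),.029),('jar',(430,203),.083),('salt',(442,77),.088),('yel',(564,74),.1),('tin',(490,389),.022),('tinL',(430,387),.022),('tinR',(551,394),.022),('tinT',(494,354),.025),('tinB',(488,427),.02)):
    d[n]=onz('top',[f(p)],z)[0];print(n,d[n].round(4))
L=lambda a,b:np.linalg.norm(d[a]-d[b]).round(4)
print(L('pairL','pairR'),L('tinL','tinR'),L('tinT','tinB'),L('wide','rec'),np.linalg.norm((d['pairL']+d['pairR'])/2-d['wide']),L('rec','wide'))
pm=(d['pairL']+d['pairR'])/2
ang=lambda v:np.degrees(np.arctan2(v[1],v[0]))
print('caddy axis',ang(d['rec']-pm),ang(d['wide']-pm),'pair',ang(d['pairL']-d['pairR'])-90,'tin short',ang(d['tinL']-d['tinR'])-90)
c,_=ray('top',[(0,0)]);print('cam',c)
for b,a in((d['jar'],(305,315)),(d['yel'],(274,158)),(d['salt'],(173,243))):
    print(cross('top',f({305:(430,203),274:(564,74),173:(442,77)}[a[0]]),'scene',(np.array(a)+.5)/4-.5+[190,100]))
E
```

```text
wide [0.4896 0.2054 0.029 ]
pairL [0.3999 0.2527 0.029 ]
pairR [0.3916 0.1812 0.029 ]
rec [0.5817 0.1959 0.029 ]
jar [ 0.5658 -0.0321  0.083 ]
salt [ 0.6674 -0.041   0.088 ]
yel [ 0.6685 -0.1381  0.1   ]
tin [ 0.4181 -0.0843  0.022 ]
tinL [ 0.4195 -0.0344  0.022 ]
tinR [ 0.4142 -0.1352  0.022 ]
tinT [ 0.4472 -0.0873  0.025 ]
tinB [ 0.3865 -0.0829  0.02  ]
0.072 0.101 0.061 0.0926 0.0945466896209692 0.0926
caddy axis -6.437524521767899 -7.005631466650517 pair -6.683357790137563 tin short -2.977809631115136
cam [ 0.41834889 -0.00743969  1.25079118]
(array([ 0.56671611, -0.03144068,  0.08348235]), np.float64(0.0023104210619062))
(array([ 0.66915607, -0.13884544,  0.09515089]), np.float64(0.0008628040107340268))
(array([ 0.66769445, -0.04086895,  0.08741953]), np.float64(0.00043248094870501055))
```

```bash
python3 -m pendant '[{"spin":1},{"spin":1},{"spin":1},{"spin":1},{"spin":1},{"spin":1},{"spin":1},{"spin":1},{"spin":1},{"spin":1}]'; python3 -m pendant '[{"spin":1},{"spin":1},{"spin":1},{"spin":1},{"spin":1},{"spin":1},{"spin":1},{"spin":0.4},{"spin":0}]'
```

```text
invalid input at $[0]: expected keys tx, ty, tz, spin, claw
invalid input at $[0]: expected keys tx, ty, tz, spin, claw
```

```bash
python3 -m pendant '[{"tx":0,"ty":0,"tz":0,"spin":1,"claw":0},{"tx":0,"ty":0,"tz":0,"spin":1,"claw":0},{"tx":0,"ty":0,"tz":0,"spin":1,"claw":0},{"tx":0,"ty":0,"tz":0,"spin":1,"claw":0},{"tx":0,"ty":0,"tz":0,"spin":1,"claw":0},{"tx":0,"ty":0,"tz":0,"spin":1,"claw":0},{"tx":0,"ty":0,"tz":0,"spin":1,"claw":0},{"tx":0,"ty":0,"tz":0,"spin":1,"claw":0},{"tx":0,"ty":0,"tz":0,"spin":1,"claw":0},{"tx":0,"ty":0,"tz":0,"spin":1,"claw":0}]'; python3 -m pendant '[{"tx":0,"ty":0,"tz":0,"spin":1,"claw":0},{"tx":0,"ty":0,"tz":0,"spin":1,"claw":0},{"tx":0,"ty":0,"tz":0,"spin":1,"claw":0},{"tx":0,"ty":0,"tz":0,"spin":1,"claw":0},{"tx":0,"ty":0,"tz":0,"spin":1,"claw":0},{"tx":0,"ty":0,"tz":0,"spin":1,"claw":0},{"tx":0,"ty":0,"tz":0,"spin":1,"claw":0},{"tx":0,"ty":0,"tz":0,"spin":1,"claw":0},{"tx":0,"ty":0,"tz":0,"spin":0.15,"claw":0},{"tx":0,"ty":0,"tz":0,"spin":0,"claw":0}]'
python3 -c "
from h import *
go(.5,.2,.2,87)"
```

```text
time_s: 1.35
tool_pos: [0.2263, 0.609, 0.2389]
tool_rot: [-180.0, 0.0, 119.5]
force: [-1.0, -1.1, 0.1]
grip_width: 0.087
grasp_force: 0.0
time_s: 2.6
tool_pos: [0.2264, 0.6092, 0.2393]
tool_rot: [-180.0, 0.0, 87.1]
force: [-0.2, -0.3, -0.1]
grip_width: 0.0873
grasp_force: 0.0
pos [0.2264 0.6092 0.2393] rot [-1.800e+02  3.000e-02  8.707e+01] t 2.6 tx,ty rows -7.89 5.88 tz 0.79 spin rows 0.02
```

```bash
python3 -m pendant '[{"tx":-0.98,"ty":0.735,"tz":0.1,"spin":0,"claw":0},{"tx":-0.98,"ty":0.735,"tz":0.1,"spin":0,"claw":0},{"tx":-0.98,"ty":0.735,"tz":0.1,"spin":0,"claw":0},{"tx":-0.98,"ty":0.735,"tz":0.1,"spin":0,"claw":0},{"tx":-0.98,"ty":0.735,"tz":0.1,"spin":0,"claw":0},{"tx":-0.98,"ty":0.735,"tz":0.1,"spin":0,"claw":0},{"tx":-0.98,"ty":0.735,"tz":0.1,"spin":0,"claw":0},{"tx":-0.98,"ty":0.735,"tz":0.1,"spin":0,"claw":0}]'; python3 -m pendant '[{"tx":-0.962,"ty":-0.223,"tz":0.2,"spin":0,"claw":0},{"tx":-0.962,"ty":-0.223,"tz":0.2,"spin":0,"claw":0},{"tx":-0.962,"ty":-0.223,"tz":0.2,"spin":0,"claw":0},{"tx":-0.962,"ty":-0.223,"tz":0.2,"spin":0,"claw":0},{"tx":-0.962,"ty":-0.223,"tz":0.2,"spin":0,"claw":0},{"tx":-0.962,"ty":-0.223,"tz":0.2,"spin":0,"claw":0},{"tx":0,"ty":0,"tz":0,"spin":0,"claw":0},{"tx":0,"ty":0,"tz":0,"spin":0,"claw":0}]'
python3 - <<'E'
from h import *
go(.4175,-.085,.029,87)
i=cams.camera_info('wrist');cv2.imwrite('pics/w1.png',cams.read_camera('wrist')[:,:,::-1])
im=cv2.imread('pics/w1.png');h=cv2.cvtColor(im,cv2.COLOR_BGR2HSV)
m=cv2.morphologyEx(cv2.inRange(h,(100,80,15),(130,255,255)),cv2.MORPH_CLOSE,np.ones((25,25)))
c=max(cv2.findContours(m,0,1)[0],key=cv2.contourArea);r=cv2.minAreaRect(c);print(r)
b=onz('wrist',cv2.boxPoints(r),.025,i);print(b.round(4),b.mean(0),np.linalg.norm(b-np.roll(b,1,0),axis=1))
E
```

```text
time_s: 3.6
tool_pos: [0.5005, 0.2009, 0.1998]
tool_rot: [180.0, -0.1, 87.1]
force: [0.5, 1.7, -0.4]
grip_width: 0.0872
grasp_force: 0.0
time_s: 4.6
tool_pos: [0.4181, -0.0818, 0.1398]
tool_rot: [180.0, -0.0, 87.0]
force: [0.1, -0.1, 0.7]
grip_width: 0.0874
grasp_force: 0.0
pos [ 0.4181 -0.0818  0.1398] rot [ 1.7996e+02 -4.0000e-02  8.7030e+01] t 4.6 tx,ty rows -0.07 -0.01 tz 2.22 spin rows 0.01
((281.5, 208.5), (115.0, 67.0), 90.0)
[[ 0.3967 -0.0377  0.025 ]
 [ 0.4455 -0.0403  0.025 ]
 [ 0.4431 -0.132   0.025 ]
 [ 0.3895 -0.1291  0.025 ]] [ 0.41870541 -0.08477592  0.025     ] [0.09168624 0.04890105 0.09170901 0.05367823]
```

View pics/w1.png

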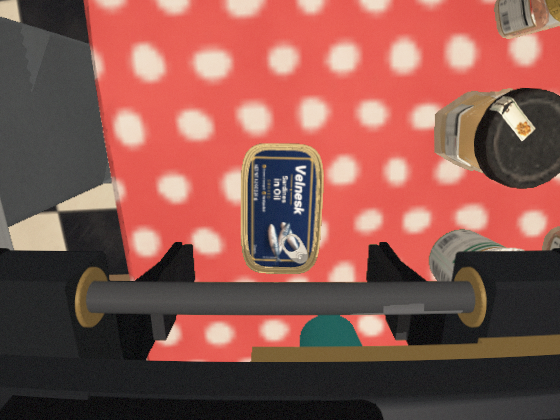

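The wrist view shows the tin square between the fingers at (282,208). It measures (0.418,-0.085), which agrees with the top view, so I'll grasp and lift.

```bash
python3 -m pendant '[{"tx":-0.06,"ty":0,"tz":0.7,"spin":0,"claw":0},{"tx":0,"ty":0,"tz":0.7,"spin":0,"claw":0},{"tx":0,"ty":0,"tz":0.5,"spin":0,"claw":0},{"tx":0,"ty":0,"tz":0.3,"spin":0,"claw":0},{"tx":0,"ty":0,"tz":0,"spin":0,"claw":0},{"tx":0,"ty":0,"tz":0,"spin":0,"claw":1},{"tx":0,"ty":0,"tz":0,"spin":0,"claw":1},{"tx":0,"ty":0,"tz":0,"spin":0,"claw":1},{"tx":0,"ty":0,"tz":0,"spin":0,"claw":1},{"tx":0,"ty":0,"tz":0,"spin":0,"claw":1}]' 25
python3 -m pendant '[{"tx":0,"ty":0,"tz":0,"spin":0,"claw":1},{"tx":0,"ty":0,"tz":-0.3,"spin":0,"claw":1},{"tx":0,"ty":0,"tz":-0.6,"spin":0,"claw":1},{"tx":0,"ty":0,"tz":-0.8,"spin":0,"claw":1},{"tx":0,"ty":0,"tz":-0.8,"spin":0,"claw":1},{"tx":0,"ty":0,"tz":-0.5,"spin":0,"claw":1},{"tx":0,"ty":0,"tz":0,"spin":0,"claw":1}]'
python3 -c "
from h import *
go(.583,.195,.0515,83.3)"
```

```text
time_s: 5.9
tool_pos: [0.4181, -0.0851, 0.03]
tool_rot: [180.0, -0.0, 87.0]
force: [-1.6, 0.7, 4.4]
grip_width: 0.0596
grasp_force: 24.9
time_s: 6.78
tool_pos: [0.4189, -0.0855, 0.1816]
tool_rot: [179.7, -0.1, 87.0]
force: [0.2, -0.1, -1.9]
grip_width: 0.0596
grasp_force: 24.9
pos [ 0.4189 -0.0855  0.1816] rot [ 1.7974e+02 -7.0000e-02  8.7000e+01] t 6.775 tx,ty rows 5.77 2.98 tz 2.6 spin rows 0.92
```

```bash
python3 -m pendant '[{"tx":0.6,"ty":0.3,"tz":0,"spin":0,"claw":1},{"tx":0.86,"ty":0.44,"tz":0,"spin":0,"claw":1},{"tx":0.86,"ty":0.44,"tz":0,"spin":0,"claw":1},{"tx":0.86,"ty":0.44,"tz":0,"spin":0,"claw":1},{"tx":0.86,"ty":0.44,"tz":0,"spin":0,"claw":1},{"tx":0.86,"ty":0.44,"tz":0,"spin":0,"claw":1},{"tx":0.6,"ty":0.32,"tz":0,"spin":0,"claw":1},{"tx":0.27,"ty":0.16,"tz":0,"spin":0,"claw":1},{"tx":0,"ty":0,"tz":0,"spin":0.92,"claw":1},{"tx":0,"ty":0,"tz":0.6,"spin":0,"claw":1}]'
python3 -m pendant '[{"tx":0,"ty":0,"tz":0.4,"spin":0,"claw":1},{"tx":0,"ty":0,"tz":0,"spin":0,"claw":1}]'
python3 - <<'E'
from h import *
go(.583,.195,.0515,83.3)
i=cams.camera_info('wrist');cv2.imwrite('pics/w2.png',cams.read_camera('wrist')[:,:,::-1])
print(i)
E
```

```text
time_s: 8.02
tool_pos: [0.5829, 0.194, 0.1507]
tool_rot: [179.8, -0.1, 83.2]
force: [-0.3, 0.4, -1.3]
grip_width: 0.0592
grasp_force: 24.9
time_s: 8.28
tool_pos: [0.5797, 0.1938, 0.1273]
tool_rot: [-179.8, 0.2, 83.3]
force: [-0.2, -0.3, -0.9]
grip_width: 0.0594
grasp_force: 24.9
pos [0.5797 0.1938 0.1273] rot [-1.7977e+02  1.6000e-01  8.3280e+01] t 8.275 tx,ty rows 0.03 0.06 tz 1.52 spin rows -0.0
{'fx': 353.8221561548999, 'fy': 353.8221561548999, 'cx': 280.2659281105696, 'cy': 206.6950703770324, 'k1': -0.07024340521123618, 'rvec': array([-2.85626182,  0.16861949,  0.03009821]), 'tvec': array([-0.55201589,  0.24682971,  0.35586092])}
```

View pics/w2.png

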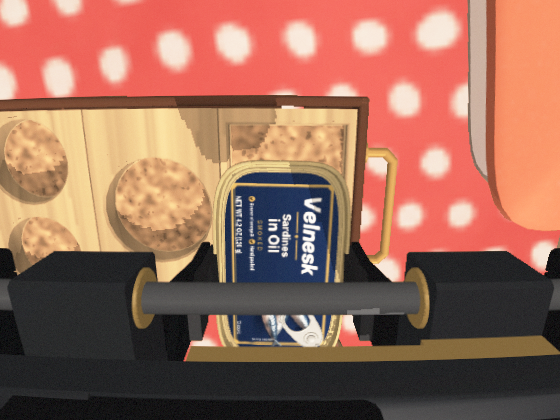

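The wrist view shows the tin over the recess, whose far corners are visible at about (230,122) and (349,122). I'll check the recess centre from those.

```bash
python3 - <<'E'
from h import *
i=cams.camera_info('wrist')
P=onz('wrist',[(230,122),(349,122),(116,207),(209,207)],.029,i);print(P.round(4),np.linalg.norm(P[0]-P[1]))
m=(P[0]+P[1])/2;a=np.radians(83.3);print('centre',m[:2]-.0615*np.array([np.cos(a),np.sin(a)]))
# tin corners as held: rim at z about tcp-.004
print(onz('wrist',[(218,250),(352,250),(283,160)],.1273-.029+.025,i).round(4))
go(.583,.195,.0515,83.3)
E
```

```text
[[0.5544 0.2619 0.029 ]
 [0.6341 0.2525 0.029 ]
 [0.4621 0.2128 0.029 ]
 [0.5301 0.2048 0.029 ]] 0.08026480164694294
centre [0.58706489 0.19616723]
[[0.5537 0.2087 0.1233]
 [0.6145 0.2015 0.1233]
 [0.588  0.2461 0.1233]]
pos [0.5808 0.1943 0.1288] rot [-1.7991e+02  7.0000e-02  8.3290e+01] t 8.325 tx,ty rows 0.02 0.04 tz 1.55 spin rows -0.0
```

```bash
python3 -m pendant '[{"tx":0.03,"ty":0.04,"tz":0.5,"spin":0,"claw":1},{"tx":0,"ty":0,"tz":0.5,"spin":0,"claw":1},{"tx":0,"ty":0,"tz":0.3,"spin":0,"claw":1},{"tx":0,"ty":0,"tz":0.15,"spin":0,"claw":1},{"tx":0,"ty":0,"tz":0.05,"spin":0,"claw":1},{"tx":0,"ty":0,"tz":0,"spin":0,"claw":1}]'
python3 -c "
from h import *
go(.583,.196,.0515,83.3)"
```

```text
time_s: 9.07
tool_pos: [0.5841, 0.1966, 0.0552]
tool_rot: [179.9, -0.0, 83.3]
force: [0.4, 0.1, -0.0]
grip_width: 0.0596
grasp_force: 24.9
pos [0.5841 0.1966 0.0552] rot [ 1.7995e+02 -4.0000e-02  8.3340e+01] t 9.075 tx,ty rows -0.01 -0.02 tz 0.07 spin rows 0.01
```

Go down 3 mm more, release, lift and look.

```bash
python3 -m pendant '[{"tx":0,"ty":0,"tz":0.06,"spin":0,"claw":1},{"tx":0,"ty":0,"tz":0,"spin":0,"claw":1},{"tx":0,"ty":0,"tz":0,"spin":0,"claw":0},{"tx":0,"ty":0,"tz":0,"spin":0,"claw":0},{"tx":0,"ty":0,"tz":0,"spin":0,"claw":0},{"tx":0,"ty":0,"tz":-0.3,"spin":0,"claw":0},{"tx":0,"ty":0,"tz":-0.6,"spin":0,"claw":0},{"tx":0,"ty":0,"tz":-0.8,"spin":0,"claw":0},{"tx":0,"ty":0,"tz":-0.8,"spin":0,"claw":0},{"tx":0,"ty":0,"tz":-0.3,"spin":0,"claw":0}]'
python3 - <<'E'
from h import *
cv2.imwrite('pics/w3.png',cams.read_camera('wrist')[:,:,::-1])
go(.566,-.032,.062,88)
E
```

```text
time_s: 10.32
tool_pos: [0.5852, 0.1966, 0.1955]
tool_rot: [179.7, -0.2, 83.3]
force: [-0.9, -0.5, -0.1]
grip_width: 0.087
grasp_force: 0.0
pos [0.5854 0.1968 0.196 ] rot [179.7   -0.21  83.32] t 10.375 tx,ty rows -4.59 0.15 tz 2.68 spin rows -1.17
```

View pics/w3.png

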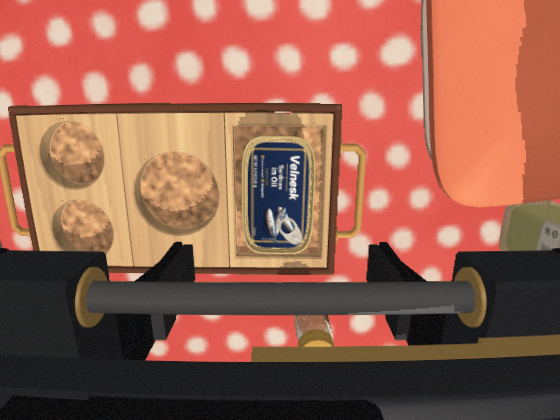

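The wrist view shows the tin flat in the recess at (278,195), inside its edges. The jar is next.

```bash
python3 -m pendant '[{"tx":-0.7,"ty":0.03,"tz":0,"spin":0,"claw":0},{"tx":-0.9,"ty":0.03,"tz":0,"spin":0,"claw":0},{"tx":-0.9,"ty":0.03,"tz":0,"spin":0,"claw":0},{"tx":-0.9,"ty":0.03,"tz":0,"spin":0,"claw":0},{"tx":-0.8,"ty":0.03,"tz":0,"spin":0,"claw":0},{"tx":-0.39,"ty":0,"tz":0.4,"spin":0,"claw":0},{"tx":0,"ty":0,"tz":0.3,"spin":0,"claw":0},{"tx":0,"ty":0,"tz":0,"spin":0,"claw":0},{"tx":0,"ty":0,"tz":0,"spin":0,"claw":0}]'
python3 - <<'E'
from h import *
i=cams.camera_info('wrist');cv2.imwrite('pics/w4.png',cams.read_camera('wrist')[:,:,::-1])
go(.566,-.032,.06,83.3)
# where the wrist camera should show a jar lid at that place
R=np.array(i['rvec']);K=np.array([[i['fx'],0,i['cx']],[0,i['fy'],i['cy']],[0,0,1]])
print(cv2.projectPoints(np.array([[.566,-.032,.083],[.566,-.0015,.083],[.5355,-.032,.083],[.5965,-.032,.083]]),R,np.array(i['tvec']),K,np.array([i['k1'],0,0,0]))[0][:,0].round(0))
E
```

```text
time_s: 11.5
tool_pos: [0.5647, -0.0308, 0.1566]
tool_rot: [-180.0, -0.0, 83.5]
force: [-0.2, 0.4, 0.1]
grip_width: 0.087
grasp_force: 0.0
pos [ 0.565  -0.031   0.1569] rot [ 1.7997e+02 -2.0000e-02  8.3460e+01] t 11.55 tx,ty rows -0.02 0.02 tz 1.94 spin rows 0.04
[[283. 226.]
 [277. 181.]
 [236. 232.]
 [329. 221.]]
```

View pics/w4.png

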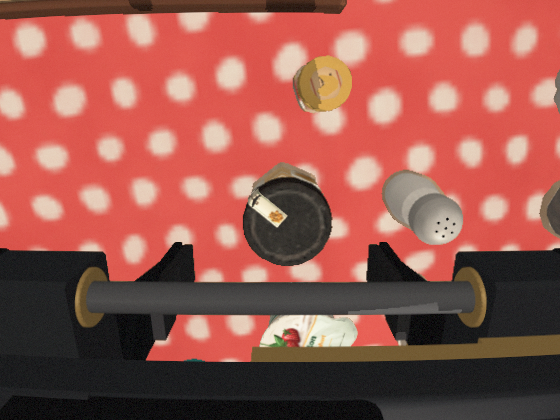

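The wrist view shows the lid centred at (287,221), where (283,226) was predicted, so I'll shift about 3 mm. The salt is clear at (425,205).

```bash
python3 -m pendant '[{"tx":0.03,"ty":0.06,"tz":0.4,"spin":0,"claw":0},{"tx":0,"ty":0,"tz":0.7,"spin":0,"claw":0},{"tx":0,"ty":0,"tz":0.54,"spin":0,"claw":0},{"tx":0,"ty":0,"tz":0.3,"spin":0,"claw":0},{"tx":0,"ty":0,"tz":0,"spin":0,"claw":0},{"tx":0,"ty":0,"tz":0,"spin":0,"claw":1},{"tx":0,"ty":0,"tz":0,"spin":0,"claw":1},{"tx":0,"ty":0,"tz":0,"spin":0,"claw":1},{"tx":0,"ty":0,"tz":0,"spin":0,"claw":1},{"tx":0,"ty":0,"tz":0,"spin":0,"claw":1}]' 25
python3 -m pendant '[{"tx":0,"ty":0,"tz":-0.2,"spin":0,"claw":1},{"tx":0,"ty":0,"tz":-0.6,"spin":0,"claw":1},{"tx":0,"ty":0,"tz":-0.8,"spin":0,"claw":1},{"tx":0,"ty":0,"tz":-0.8,"spin":0,"claw":1},{"tx":0,"ty":0,"tz":-0.3,"spin":0,"claw":1},{"tx":0,"ty":0,"tz":0,"spin":0,"claw":1}]'
python3 -c "
from h import *
go(.4895,.2054,.075,83.3)"
```

```text
time_s: 12.8
tool_pos: [0.5683, -0.0313, 0.0602]
tool_rot: [179.9, -0.0, 83.3]
force: [0.8, 0.3, 2.5]
grip_width: 0.0589
grasp_force: 25.0
time_s: 13.55
tool_pos: [0.5677, -0.0312, 0.1949]
tool_rot: [179.9, -0.0, 83.3]
force: [0.8, 0.0, -1.7]
grip_width: 0.0591
grasp_force: 25.0
pos [ 0.5677 -0.0312  0.1949] rot [ 1.7995e+02 -3.0000e-02  8.3340e+01] t 13.55 tx,ty rows 4.52 -2.1 tz 2.4 spin rows 0.01
```

```bash
python3 -m pendant '[{"tx":0.5,"ty":-0.23,"tz":0,"spin":0,"claw":1},{"tx":0.8,"ty":-0.37,"tz":0,"spin":0,"claw":1},{"tx":0.9,"ty":-0.42,"tz":0,"spin":0,"claw":1},{"tx":0.9,"ty":-0.42,"tz":0,"spin":0,"claw":1},{"tx":0.8,"ty":-0.37,"tz":0,"spin":0,"claw":1},{"tx":0.5,"ty":-0.24,"tz":0.2,"spin":0,"claw":1},{"tx":0.12,"ty":-0.05,"tz":0.6,"spin":0,"claw":1},{"tx":0,"ty":0,"tz":0.5,"spin":0,"claw":1},{"tx":0,"ty":0,"tz":0.2,"spin":0,"claw":1},{"tx":0,"ty":0,"tz":0,"spin":0,"claw":1}]'
python3 - <<'E'
from h import *
cv2.imwrite('pics/w5.png',cams.read_camera('wrist')[:,:,::-1])
i=cams.camera_info('wrist')
go(.4895,.2054,.075,83.3)
R=np.array(i['rvec']);K=np.array([[i['fx'],0,i['cx']],[0,i['fy'],i['cy']],[0,0,1]])
E
```

```text
time_s: 14.8
tool_pos: [0.4886, 0.2046, 0.1181]
tool_rot: [-179.9, 0.1, 83.3]
force: [0.5, 0.0, -1.1]
grip_width: 0.0589
grasp_force: 25.0
pos [0.4895 0.2051 0.1193] rot [-1.7997e+02  3.0000e-02  8.3310e+01] t 14.85 tx,ty rows 0.01 -0.0 tz 0.89 spin rows 0.0
```

View pics/w5.png

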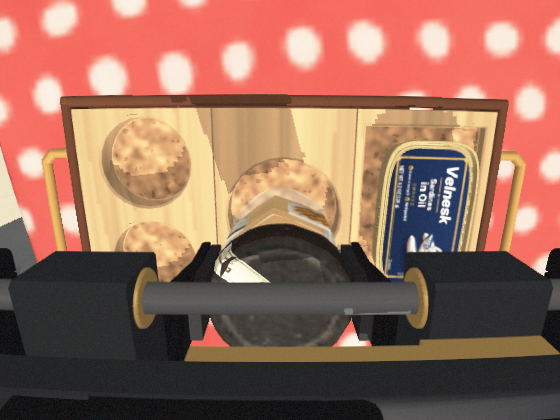

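The wrist view shows the jar centred over the wide well, whose rim spans columns 228–337. The tin is still flat at (435,205). I'll lower and release.

```bash
python3 -m pendant '[{"tx":0,"ty":0,"tz":0.4,"spin":0,"claw":1},{"tx":0,"ty":0,"tz":0.3,"spin":0,"claw":1},{"tx":0,"ty":0,"tz":0.15,"spin":0,"claw":1},{"tx":0,"ty":0,"tz":0.07,"spin":0,"claw":1},{"tx":0,"ty":0,"tz":0,"spin":0,"claw":1},{"tx":0,"ty":0,"tz":0,"spin":0,"claw":1}]'
```

```text
time_s: 15.6
tool_pos: [0.4899, 0.2056, 0.0741]
tool_rot: [180.0, -0.0, 83.3]
force: [-0.1, -0.9, -1.6]
grip_width: 0.0591
grasp_force: 25.0
```

```bash
python3 -m pendant '[{"tx":0,"ty":0,"tz":0.03,"spin":0,"claw":1},{"tx":0,"ty":0,"tz":0,"spin":0,"claw":1},{"tx":0,"ty":0,"tz":0,"spin":0,"claw":0},{"tx":0,"ty":0,"tz":0,"spin":0,"claw":0},{"tx":0,"ty":0,"tz":0,"spin":0,"claw":0},{"tx":0,"ty":0,"tz":-0.4,"spin":0,"claw":0},{"tx":0,"ty":0,"tz":-0.8,"spin":0,"claw":0},{"tx":0,"ty":0,"tz":-0.9,"spin":0,"claw":0},{"tx":0,"ty":0,"tz":-0.4,"spin":0,"claw":0},{"tx":0,"ty":0,"tz":0,"spin":0,"claw":0}]'
python3 - <<'E'
from h import *
cv2.imwrite('pics/w6.png',cams.read_camera('wrist')[:,:,::-1])
go(.6675,-.041,.055,83.3)
E
```

```text
time_s: 16.85
tool_pos: [0.4906, 0.2059, 0.1988]
tool_rot: [179.8, -0.2, 83.3]
force: [-0.8, 0.5, -0.3]
grip_width: 0.0867
grasp_force: 0.0
pos [0.4897 0.2055 0.1972] rot [ 1.7996e+02 -5.0000e-02  8.3340e+01] t 16.9 tx,ty rows -4.48 4.1 tz 2.84 spin rows 0.01
```

```bash
python3 -m pendant '[{"tx":-0.5,"ty":0.45,"tz":0,"spin":0,"claw":0},{"tx":-0.75,"ty":0.69,"tz":0,"spin":0,"claw":0},{"tx":-0.75,"ty":0.69,"tz":0.1,"spin":0,"claw":0},{"tx":-0.75,"ty":0.69,"tz":0.4,"spin":0,"claw":0},{"tx":-0.7,"ty":0.64,"tz":0.5,"spin":0,"claw":0},{"tx":-0.6,"ty":0.55,"tz":0.2,"spin":0,"claw":0},{"tx":-0.43,"ty":0.39,"tz":0,"spin":0,"claw":0},{"tx":0,"ty":0,"tz":0,"spin":0,"claw":0},{"tx":0,"ty":0,"tz":0,"spin":0,"claw":0}]'
python3 - <<'E'
from h import *
w=cams.read_camera('wrist')[:,:,::-1];i=cams.camera_info('wrist')
t=cams.read_camera('top')[:,:,::-1]
cv2.imwrite('pics/w7.png',np.hstack([cv2.resize(w,(400,300)),cv2.resize(t[:300,:],(400,214+86))]));cv2.imwrite('pics/w7f.png',w)
go(.6675,-.041,.055,83.3)
R=np.array(i['rvec']);K=np.array([[i['fx'],0,i['cx']],[0,i['fy'],i['cy']],[0,0,1]])
print(cv2.projectPoints(np.array([[.6675,-.041,.09],[.6675,-.019,.066],[.6455,-.041,.066],[.6895,-.041,.066]]),R,np.array(i['tvec']),K,np.array([i['k1'],0,0,0]))[0][:,0].round(0)*400/560)
E
```

```text
time_s: 18.02
tool_pos: [0.6662, -0.04, 0.1356]
tool_rot: [-179.9, -0.0, 83.4]
force: [1.0, 1.1, 0.3]
grip_width: 0.0866
grasp_force: 0.0
pos [ 0.6665 -0.039   0.1364] rot [-1.7993e+02 -6.0000e-02  8.3450e+01] t 18.125 tx,ty rows -0.04 0.02 tz 1.63 spin rows 0.04
[[202.14285714 173.57142857]
 [199.28571429 140.        ]
 [177.85714286 166.42857143]
 [226.42857143 160.71428571]]
```

View pics/w7.png

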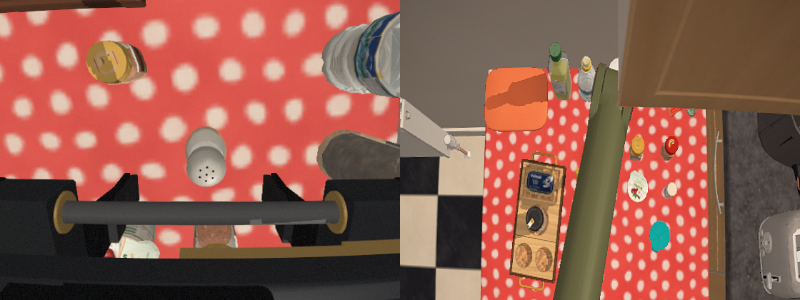

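```bash
python3 - <<'E'
from h import *
t=cams.read_camera('top')[:,:,::-1]
cv2.imwrite('pics/c8.png',cv2.resize(t[40:160,240:400],(640,480),interpolation=2))
for px in((297,68),(297,85),(310,105),(430,108)):
    c,d=ray('top',[px]);s=(.667-c[0])/d[0,0];print(px,'at x=.667:',(c+d[0]*s).round(3),[onz('top',[px],z)[0][:2].round(3) for z in(.3,.5,.7)])
E
```

```text
(297, 68) at x=.667: [ 0.667 -0.033  0.602] [array([ 0.783, -0.044]), array([ 0.706, -0.037]), array([ 0.629, -0.029])]
(297, 85) at x=.667: [ 0.667 -0.035  0.53 ] [array([ 0.746, -0.044]), array([ 0.677, -0.037]), array([ 0.608, -0.029])]
(310, 105) at x=.667: [ 0.667 -0.062  0.426] [array([ 0.705, -0.071]), array([ 0.645, -0.057]), array([ 0.584, -0.044])]
(430, 108) at x=.667: [ 0.667 -0.276  0.424] [array([ 0.704, -0.316]), array([ 0.644, -0.251]), array([ 0.584, -0.186])]
```

View pics/c8.png

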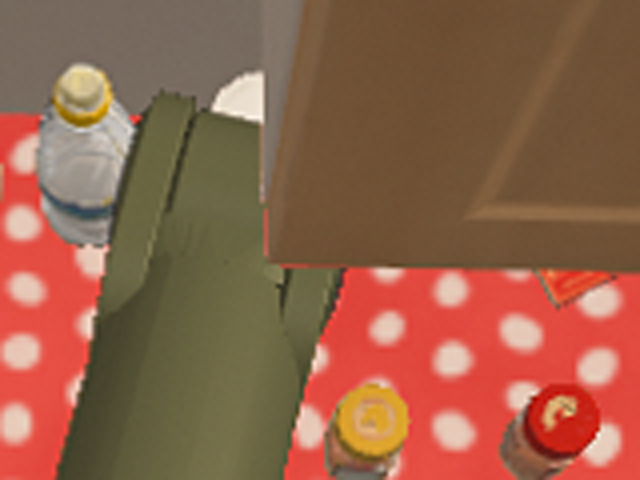

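```bash
python3 - <<'E'
from h import *
i=cams.camera_info('scene');c,_=ray('scene',[(0,0)]);print('cam',c)
K=np.array([[i['fx'],0,i['cx']],[0,i['fy'],i['cy']],[0,0,1]])
for z in(.35,.4,.45,.5,.55,.6,.7):
    for x,y in((.6,-.1),(.65,-.3),(.8,-.1),(.8,-.3),(.95,-.4)):
        # top picture ties front edge x to z
        p=cv2.projectPoints(np.array([[x,y,z]]),i['rvec'],np.array(i['tvec']),K,np.array([i['k1'],0,0,0]))[0][0,0]
        print((x,y,z),p.round(),end=' ')
    print()
o=env.get_obs();print(o['effort'].round(1),o['qpos'].round(1),o['force'])
E
```

```text
cam [0.16254196 0.513337   0.57881641]
(0.6, -0.1, 0.35) [271.  43.] (0.65, -0.3, 0.35) [303.  17.] (0.8, -0.1, 0.35) [195.  28.] (0.8, -0.3, 0.35) [251.   9.] (0.95, -0.4, 0.35) [231.  -4.] 
(0.6, -0.1, 0.4) [270.  16.] (0.65, -0.3, 0.4) [303.  -5.] (0.8, -0.1, 0.4) [192.   4.] (0.8, -0.3, 0.4) [251. -12.] (0.95, -0.4, 0.4) [230. -22.] 
(0.6, -0.1, 0.45) [270. -13.] (0.65, -0.3, 0.45) [304. -29.] (0.8, -0.1, 0.45) [190. -21.] (0.8, -0.3, 0.45) [250. -34.] (0.95, -0.4, 0.45) [229. -41.] 
(0.6, -0.1, 0.5) [269. -44.] (0.65, -0.3, 0.5) [305. -54.] (0.8, -0.1, 0.5) [187. -48.] (0.8, -0.3, 0.5) [249. -57.] (0.95, -0.4, 0.5) [228. -61.] 
(0.6, -0.1, 0.55) [269. -76.] (0.65, -0.3, 0.55) [305. -80.] (0.8, -0.1, 0.55) [184. -75.] (0.8, -0.3, 0.55) [248. -80.] (0.95, -0.4, 0.55) [227. -82.] 
(0.6, -0.1, 0.6) [ 269. -109.] (0.65, -0.3, 0.6) [ 306. -106.] (0.8, -0.1, 0.6) [ 181. -104.] (0.8, -0.3, 0.6) [ 247. -105.] (0.95, -0.4, 0.6) [ 225. -103.] 
(0.6, -0.1, 0.7) [ 268. -177.] (0.65, -0.3, 0.7) [ 307. -161.] (0.8, -0.1, 0.7) [ 176. -162.] (0.8, -0.3, 0.7) [ 246. -155.] (0.95, -0.4, 0.7) [ 223. -145.] 
[  0.3 -48.5   8.9 -28.5  -0.    0.   -0. ] [-25.3  27.2  35.3  88.6 -16.4  69.5   6.3] [-0.40506961  0.77211566 -0.34220931]
```

```bash
python3 - <<'E'
from h import *
i=cams.camera_info('wrist')
print('base near',onz('scene',[(193,167),(180,163),(207,163)],0).round(3))
print('wrist near edge of canister',[onz('wrist',[(445,224)],z,i)[0].round(3) for z in(.0,.05,.1,.13)])
print('bottle',onz('scene',[(162,187)],0).round(3), [onz('wrist',[(452,80)],z,i)[0].round(3) for z in(0,.1)])
E
```

```text
base near [[ 0.826 -0.056  0.   ]
 [ 0.869 -0.05  -0.   ]
 [ 0.808 -0.091  0.   ]]
wrist near edge of canister [array([ 0.803, -0.076,  0.   ]), array([ 0.78 , -0.056,  0.05 ]), array([ 0.758, -0.037,  0.1  ]), array([ 0.744, -0.025,  0.13 ])]
bottle [[0.829 0.052 0.   ]] [array([0.808, 0.041, 0.   ]), array([0.761, 0.038, 0.1  ])]
```

Nothing is close. Scene rays put the canister's near edge at x≈0.80, and the gripper body reaches 0.764. The wall cupboard hangs over the far items, so I'll keep low there, with TCP at or below 0.14. Now to grasp the salt, which the wrist view shows between the fingers.

```bash
python3 -m pendant '[{"tx":-0.02,"ty":0.04,"tz":0.4,"spin":0,"claw":0},{"tx":0,"ty":0,"tz":0.6,"spin":0,"claw":0},{"tx":0,"ty":0,"tz":0.4,"spin":0,"claw":0},{"tx":0,"ty":0,"tz":0.26,"spin":0,"claw":0},{"tx":0,"ty":0,"tz":0,"spin":0,"claw":0},{"tx":0,"ty":0,"tz":0,"spin":0,"claw":1},{"tx":0,"ty":0,"tz":0,"spin":0,"claw":1},{"tx":0,"ty":0,"tz":0,"spin":0,"claw":1},{"tx":0,"ty":0,"tz":0,"spin":0,"claw":1},{"tx":0,"ty":0,"tz":0,"spin":0,"claw":1}]' 20
python3 -m pendant '[{"tx":0,"ty":0,"tz":0,"spin":0,"claw":1},{"tx":0,"ty":0,"tz":0,"spin":0,"claw":1},{"tx":0,"ty":0,"tz":-0.3,"spin":0,"claw":1},{"tx":0,"ty":0,"tz":-0.6,"spin":0,"claw":1},{"tx":0,"ty":0,"tz":-0.6,"spin":0,"claw":1},{"tx":0,"ty":0,"tz":-0.1,"spin":0,"claw":1},{"tx":0,"ty":0,"tz":0,"spin":0,"claw":1}]'
python3 -c "
from h import *
go(.4,.252,.068,83.3);go(.3917,.1815,.068,83.3)"
```

```text
time_s: 19.42
tool_pos: [0.6691, -0.0421, 0.0542]
tool_rot: [180.0, -0.0, 83.3]
force: [-0.9, 0.5, 0.3]
grip_width: 0.0453
grasp_force: 0.0
time_s: 20.3
tool_pos: [0.6688, -0.042, 0.1339]
tool_rot: [-180.0, -0.0, 83.3]
force: [-0.5, 0.1, -1.2]
grip_width: 0.0389
grasp_force: 19.7
pos [ 0.6688 -0.042   0.1339] rot [-1.7999e+02 -2.0000e-02  8.3340e+01] t 20.3 tx,ty rows 5.22 -6.02 tz 1.32 spin rows 0.01
pos [ 0.6688 -0.042   0.1339] rot [-1.7999e+02 -2.0000e-02  8.3340e+01] t 20.3 tx,ty rows 3.8 -6.02 tz 1.32 spin rows 0.01
```

```bash
python3 -m pendant '[{"tx":0,"ty":-0.5,"tz":0,"spin":0,"claw":1},{"tx":0,"ty":-0.9,"tz":0,"spin":0,"claw":1},{"tx":0,"ty":-0.9,"tz":-0.2,"spin":0,"claw":1},{"tx":0.3,"ty":-0.8,"tz":-0.5,"spin":0,"claw":1},{"tx":0.7,"ty":-0.7,"tz":-0.5,"spin":0,"claw":1},{"tx":0.85,"ty":-0.7,"tz":0,"spin":0,"claw":1},{"tx":0.9,"ty":-0.6,"tz":0,"spin":0,"claw":1},{"tx":0.9,"ty":-0.5,"tz":0,"spin":0,"claw":1},{"tx":0.8,"ty":-0.3,"tz":0,"spin":0,"claw":1},{"tx":0.5,"ty":-0.12,"tz":0,"spin":0,"claw":1}]'
python3 -m pendant '[{"tx":0.27,"ty":0,"tz":0.5,"spin":0,"claw":1},{"tx":0,"ty":0,"tz":0.7,"spin":0,"claw":1},{"tx":0,"ty":0,"tz":0.4,"spin":0,"claw":1},{"tx":0,"ty":0,"tz":0,"spin":0,"claw":1},{"tx":0,"ty":0,"tz":0,"spin":0,"claw":1}]'
python3 - <<'E'
from h import *
i=cams.camera_info('wrist');w=cams.read_camera('wrist')[:,:,::-1];cv2.imwrite('pics/w9.png',w)
go(.4,.2525,.068,83.3)
E
```

```text
time_s: 21.55
tool_pos: [0.3967, 0.2405, 0.1926]
tool_rot: [-179.9, 0.1, 83.5]
force: [-0.2, -0.5, -1.5]
grip_width: 0.0386
grasp_force: 19.7
time_s: 22.18
tool_pos: [0.4004, 0.2521, 0.1143]
tool_rot: [180.0, 0.0, 83.3]
force: [-0.6, 0.5, -1.8]
grip_width: 0.0386
grasp_force: 19.7
pos [0.4008 0.2523 0.1147] rot [ 1.7995e+02 -5.0000e-02  8.3330e+01] t 22.225 tx,ty rows 0.0 -0.02 tz 0.93 spin rows 0.01
```

View pics/w9.png

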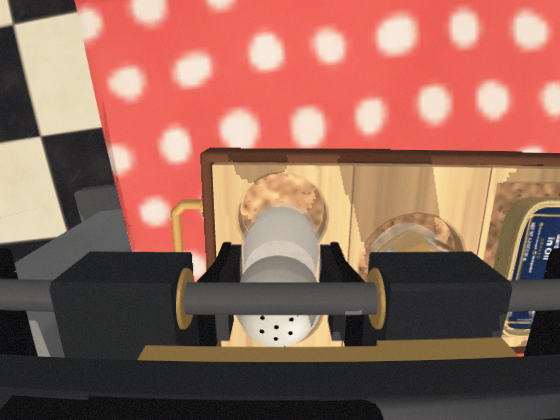

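The wrist view shows the salt over its well, rim columns 239–328, and the spread jar seated at (412,240). I'll lower and open part way.

```bash
python3 -m pendant '[{"tx":0,"ty":0,"tz":0.4,"spin":0,"claw":1},{"tx":0,"ty":0,"tz":0.35,"spin":0,"claw":1},{"tx":0,"ty":0,"tz":0.15,"spin":0,"claw":1},{"tx":0,"ty":0,"tz":0.06,"spin":0,"claw":1},{"tx":0,"ty":0,"tz":0,"spin":0,"claw":1},{"tx":0,"ty":0,"tz":0,"spin":0,"claw":1}]'
python3 -m pendant '[{"tx":0,"ty":0,"tz":0,"spin":0,"claw":0.3},{"tx":0,"ty":0,"tz":0,"spin":0,"claw":0.3},{"tx":0,"ty":0,"tz":0,"spin":0,"claw":0.3}]'
python3 -m pendant '[{"tx":0,"ty":0,"tz":-0.4,"spin":0,"claw":0.3},{"tx":0,"ty":0,"tz":-0.8,"spin":0,"claw":0.3},{"tx":0,"ty":0,"tz":-0.8,"spin":0,"claw":0.3},{"tx":0,"ty":0,"tz":-0.4,"spin":0,"claw":0.3},{"tx":0,"ty":0,"tz":0,"spin":0,"claw":0}]'
python3 - <<'E'
from h import *
w=cams.read_camera('wrist')[:,:,::-1];cv2.imwrite('pics/w10.png',w)
go(.54,-.04,.135,83.3);go(.67,-.139,.135,83.3)
E
```

```text
time_s: 22.98
tool_pos: [0.4008, 0.2524, 0.0667]
tool_rot: [180.0, -0.1, 83.3]
force: [-0.0, -0.3, -1.7]
grip_width: 0.0385
grasp_force: 19.7
time_s: 23.35
tool_pos: [0.4005, 0.2522, 0.0663]
tool_rot: [180.0, -0.0, 83.3]
force: [0.6, 0.6, 0.3]
grip_width: 0.0583
grasp_force: 0.0
time_s: 23.98
tool_pos: [0.4013, 0.2528, 0.1876]
tool_rot: [179.9, -0.2, 83.3]
force: [0.6, -0.4, -0.4]
grip_width: 0.0655
grasp_force: 0.0
pos [0.4005 0.2522 0.1862] rot [ 1.7996e+02 -5.0000e-02  8.3340e+01] t 24.025 tx,ty rows -5.48 3.45 tz 1.02 spin rows 0.01
pos [0.4005 0.2522 0.1862] rot [ 1.7996e+02 -5.0000e-02  8.3340e+01] t 24.025 tx,ty rows -7.15 6.26 tz 1.02 spin rows 0.01
```

```bash
python3 -m pendant '[{"tx":-0.6,"ty":0.38,"tz":0,"spin":0,"claw":0.25},{"tx":-0.95,"ty":0.6,"tz":0,"spin":0,"claw":0.25},{"tx":-0.95,"ty":0.6,"tz":0,"spin":0,"claw":0.25},{"tx":-0.95,"ty":0.6,"tz":0.2,"spin":0,"claw":0.25},{"tx":-0.95,"ty":0.6,"tz":0.4,"spin":0,"claw":0.25},{"tx":-0.9,"ty":0.57,"tz":0.4,"spin":0,"claw":0.25},{"tx":-0.5,"ty":0.6,"tz":0,"spin":0,"claw":0.25},{"tx":-0.5,"ty":0.8,"tz":0,"spin":0,"claw":0.25},{"tx":-0.5,"ty":0.8,"tz":0,"spin":0,"claw":0.25},{"tx":-0.35,"ty":0.6,"tz":0,"spin":0,"claw":0.25}]'
python3 -m pendant '[{"tx":0,"ty":0.45,"tz":0,"spin":0,"claw":0.25},{"tx":0,"ty":0.26,"tz":0,"spin":0,"claw":0.25},{"tx":0,"ty":0,"tz":0,"spin":0,"claw":0.25},{"tx":0,"ty":0,"tz":0,"spin":0,"claw":0.25}]'
python3 - <<'E'
from h import *
i=cams.camera_info('wrist');w=cams.read_camera('wrist')[:,:,::-1];cv2.imwrite('pics/w11.png',w)
go(.67,-.139,.058,83.3)
K=np.array([[i['fx'],0,i['cx']],[0,i['fy'],i['cy']],[0,0,1]])
print('cap predicted',cv2.projectPoints(np.array([[.669,-.1385,.1]]),i['rvec'],np.array(i['tvec']),K,np.array([i['k1'],0,0,0]))[0][0,0])
h=cv2.cvtColor(w,cv2.COLOR_BGR2HSV);m=cv2.inRange(h,(15,120,80),(32,255,255));n,_,st,ce=cv2.connectedComponentsWithStats(m)
for k in range(1,n):
    if st[k,4]>300:print(ce[k].round(),st[k])
print('pot',onz('top',[((563.5)/3-.5+145,(203.5)/3-.5+120)],.071))
E
```

```text
time_s: 25.28
tool_pos: [0.6644, -0.1404, 0.1335]
tool_rot: [-179.8, 0.1, 83.3]
force: [1.3, -0.3, 0.5]
grip_width: 0.0654
grasp_force: 0.0
time_s: 25.78
tool_pos: [0.6984, -0.1429, 0.1348]
tool_rot: [-179.9, 0.0, 83.3]
force: [0.4, -0.1, -0.4]
grip_width: 0.0654
grasp_force: 0.0
pos [ 0.6985 -0.1428  0.1353] rot [-179.91   -0.     83.31] t 25.825 tx,ty rows 0.01 -0.58 tz 1.55 spin rows 0.0
cap predicted [226.17775412 246.24634284]
[236. 234.] [ 191  198   80   85 3205]
[231. 251.] [215 235  33  30 626]
[129. 298.] [120 268  26  60 788]
[431. 298.] [416 268  26  60 800]
[392. 351.] [ 200  335  360   27 6009]
pot [[ 0.56832686 -0.13997137  0.071     ]]
```

View pics/w11.png

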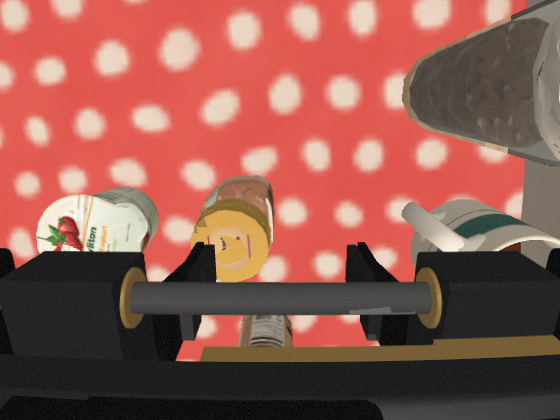

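The wrist view shows the yellow cap at (232,240), so I'm about 29 mm too far in x. The pot is at (95,230) and the mug at (470,230), both clear. I'll shift back and check the cap by its mask.

```bash
python3 -m pendant '[{"tx":0.1,"ty":-0.55,"tz":0,"spin":0,"claw":0.25},{"tx":0,"ty":0,"tz":0,"spin":0,"claw":0.25},{"tx":0,"ty":0,"tz":0,"spin":0,"claw":0.25},{"tx":0,"ty":0,"tz":0,"spin":0,"claw":0.25}]'
python3 - <<'E'
from h import *
i=cams.camera_info('wrist');w=cams.read_camera('wrist')[:,:,::-1]
go(.671,-.1375,.058,83.3)
h=cv2.cvtColor(w,cv2.COLOR_BGR2HSV);m=cv2.inRange(h,(15,120,80),(32,255,255));m[285:]=0
c=max(cv2.findContours(m,0,1)[0],key=cv2.contourArea);b=cv2.boundingRect(c);print(b,'mid col',b[0]+b[2]/2)
o=env.get_obs()['tool_pos'];K=np.array([[i['fx'],0,i['cx']],[0,i['fy'],i['cy']],[0,0,1]])
print('tool axis at cap height',cv2.projectPoints(np.array([[o[0],o[1],.1]]),i['rvec'],np.array(i['tvec']),K,np.array([i['k1'],0,0,0]))[0][0,0])
E
```

```text
time_s: 26.32
tool_pos: [0.6734, -0.1347, 0.1363]
tool_rot: [179.9, 0.0, 83.3]
force: [-0.3, -0.5, 0.4]
grip_width: 0.0649
grasp_force: 0.0
pos [ 0.6733 -0.1348  0.1362] rot [1.7996e+02 1.0000e-02 8.3340e+01] t 26.375 tx,ty rows -0.06 -0.04 tz 1.56 spin rows 0.01
(238, 206, 77, 77) mid col 276.5
tool axis at cap height [280.44780097 246.94087793]
```

```bash
python3 -m pendant '[{"tx":0,"ty":-0.04,"tz":0.3,"spin":0,"claw":0.25},{"tx":0,"ty":0,"tz":0.4,"spin":0,"claw":0.25},{"tx":0,"ty":0,"tz":0.5,"spin":0,"claw":0.25},{"tx":0,"ty":0,"tz":0.34,"spin":0,"claw":0.25},{"tx":0,"ty":0,"tz":0,"spin":0,"claw":0.25},{"tx":0,"ty":0,"tz":0,"spin":0,"claw":1},{"tx":0,"ty":0,"tz":0,"spin":0,"claw":1},{"tx":0,"ty":0,"tz":0,"spin":0,"claw":1},{"tx":0,"ty":0,"tz":0,"spin":0,"claw":1},{"tx":0,"ty":0,"tz":0,"spin":0,"claw":1}]' 20
python3 -m pendant '[{"tx":0,"ty":0,"tz":0,"spin":0,"claw":1},{"tx":0,"ty":0,"tz":-0.3,"spin":0,"claw":1},{"tx":0,"ty":0,"tz":-0.6,"spin":0,"claw":1},{"tx":0,"ty":0,"tz":-0.6,"spin":0,"claw":1},{"tx":0,"ty":0,"tz":-0.15,"spin":0,"claw":1},{"tx":0,"ty":0,"tz":0,"spin":0,"claw":1}]'
python3 -c "
from h import *
go(.52,-.04,.14,83.3);go(.3917,.1815,.068,83.3)"
```

```text
time_s: 27.62
tool_pos: [0.6712, -0.1345, 0.06]
tool_rot: [179.9, -0.0, 83.3]
force: [-1.0, -1.0, 4.6]
grip_width: 0.0437
grasp_force: 20.0
time_s: 28.38
tool_pos: [0.6708, -0.1343, 0.1415]
tool_rot: [180.0, -0.0, 83.3]
force: [0.5, -0.1, -0.5]
grip_width: 0.0434
grasp_force: 20.0
pos [ 0.6708 -0.1343  0.1415] rot [ 1.7999e+02 -1.0000e-02  8.3340e+01] t 28.375 tx,ty rows 1.52 -3.21 tz 0.03 spin rows 0.01
pos [ 0.6708 -0.1343  0.1415] rot [ 1.7999e+02 -1.0000e-02  8.3340e+01] t 28.375 tx,ty rows 5.63 -6.28 tz 1.47 spin rows 0.01
```

```bash
python3 -m pendant '[{"tx":0.7,"ty":-0.2,"tz":0,"spin":0,"claw":1},{"tx":0.8,"ty":-0.6,"tz":0,"spin":0,"claw":1},{"tx":0.3,"ty":-0.8,"tz":0,"spin":0,"claw":1},{"tx":0.3,"ty":-0.9,"tz":0,"spin":0,"claw":1},{"tx":0.3,"ty":-0.8,"tz":-0.4,"spin":0,"claw":1},{"tx":0.5,"ty":-0.7,"tz":-0.5,"spin":0,"claw":1},{"tx":0.7,"ty":-0.7,"tz":-0.3,"spin":0,"claw":1},{"tx":0.8,"ty":-0.6,"tz":0,"spin":0,"claw":1},{"tx":0.7,"ty":-0.5,"tz":0,"spin":0,"claw":1},{"tx":0.4,"ty":-0.4,"tz":0,"spin":0,"claw":1}]'
python3 -m pendant '[{"tx":0.13,"ty":-0.08,"tz":0,"spin":0,"claw":1},{"tx":0,"ty":0,"tz":0,"spin":0,"claw":1},{"tx":0,"ty":0,"tz":0,"spin":0,"claw":1}]'
python3 - <<'E'
from h import *
go(.392,.1815,.075,83.3)
E
```

```text
time_s: 29.62
tool_pos: [0.3927, 0.1763, 0.2002]
tool_rot: [-179.9, 0.1, 83.5]
force: [-0.3, 0.5, -0.9]
grip_width: 0.0438
grasp_force: 20.0
time_s: 30.0
tool_pos: [0.3923, 0.1803, 0.2013]
tool_rot: [-180.0, 0.0, 83.2]
force: [0.4, -0.2, -1.8]
grip_width: 0.0439
grasp_force: 20.0
pos [0.3923 0.1803 0.2013] rot [-1.800e+02  4.000e-02  8.321e+01] t 30.0 tx,ty rows 0.02 -0.01 tz 2.53 spin rows -0.02
```

```bash
python3 -m pendant '[{"tx":0.03,"ty":0,"tz":0.6,"spin":0,"claw":1},{"tx":0,"ty":0,"tz":0.8,"spin":0,"claw":1},{"tx":0,"ty":0,"tz":0.6,"spin":0,"claw":1},{"tx":0,"ty":0,"tz":0.3,"spin":0,"claw":1},{"tx":0,"ty":0,"tz":0.2,"spin":0,"claw":1},{"tx":0,"ty":0,"tz":0.05,"spin":0,"claw":1},{"tx":0,"ty":0,"tz":0,"spin":0,"claw":1},{"tx":0,"ty":0,"tz":0,"spin":0,"claw":1}]'
```

```text
time_s: 31.0
tool_pos: [0.3923, 0.1835, 0.0748]
tool_rot: [179.9, -0.1, 83.3]
force: [-0.6, 0.2, -1.8]
grip_width: 0.0441
grasp_force: 20.0
```

```bash
python3 -m pendant '[{"tx":0,"ty":0,"tz":0.04,"spin":0,"claw":1},{"tx":0,"ty":0,"tz":0,"spin":0,"claw":1},{"tx":0,"ty":0,"tz":0,"spin":0,"claw":0.3},{"tx":0,"ty":0,"tz":0,"spin":0,"claw":0.3},{"tx":0,"ty":0,"tz":0,"spin":0,"claw":0.3},{"tx":0,"ty":0,"tz":-0.4,"spin":0,"claw":0.3},{"tx":0,"ty":0,"tz":-0.8,"spin":0,"claw":0.3},{"tx":0,"ty":0,"tz":-0.8,"spin":0,"claw":0.3},{"tx":0,"ty":0,"tz":-0.8,"spin":0,"claw":0.3},{"tx":0,"ty":0,"tz":-0.2,"spin":0,"claw":0.3}]'
python3 -m pendant '[{"tx":-0.5,"ty":0.4,"tz":0,"spin":0,"claw":0.3},{"tx":-0.8,"ty":0.6,"tz":0,"spin":0,"claw":0.3},{"tx":-0.8,"ty":0.6,"tz":0,"spin":0,"claw":0.3},{"tx":-0.8,"ty":0.4,"tz":0,"spin":0,"claw":0.3},{"tx":-0.8,"ty":0,"tz":0,"spin":0,"claw":0.3},{"tx":-0.8,"ty":0,"tz":0,"spin":0,"claw":0.3},{"tx":0,"ty":0,"tz":0,"spin":0,"claw":0.3},{"tx":0,"ty":0,"tz":0,"spin":0,"claw":0.3}]'
python3 - <<'E'
from h import *
t=cams.read_camera('top')[:,:,::-1];s=cams.read_camera('scene')[:,:,::-1]
cv2.imwrite('pics/fin.png',np.hstack([cv2.resize(t[130:300,140:280],(395,480)),cv2.resize(s[90:380,130:370],(397,480))]))
E
```

```text
time_s: 32.25
tool_pos: [0.3931, 0.1838, 0.2247]
tool_rot: [179.8, -0.2, 83.3]
force: [0.5, -0.3, 0.5]
grip_width: 0.0607
grasp_force: 0.0
time_s: 33.25
tool_pos: [0.4647, -0.0513, 0.2214]
tool_rot: [-179.9, -0.0, 83.4]
force: [1.0, 0.6, 0.5]
grip_width: 0.0609
grasp_force: 0.0
```

View pics/fin.png

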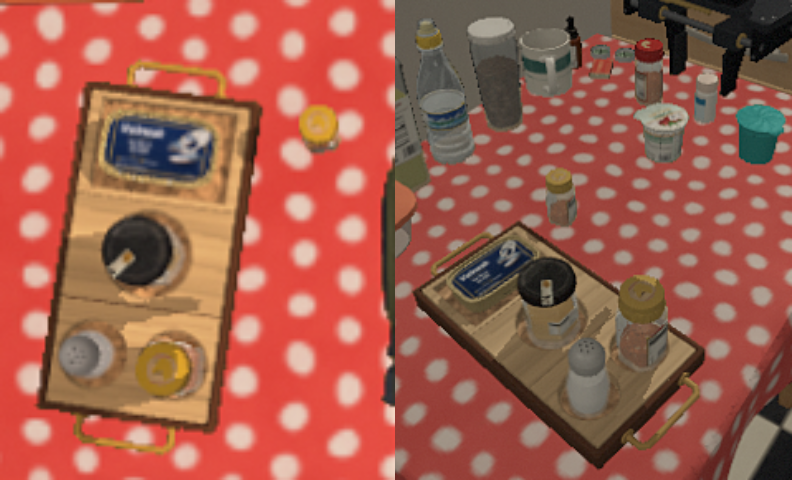

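The final picture shows the tin flat in the recess at left (160,148). The spread jar, the salt and the large yellow jar stand in their wells at left (137,250), (85,355) and (162,368). The red jar, tub and pots still stand where they were, and the gripper is clear.

```bash
python3 -c "
from cell import env
print(env.sign_off())"
```

```text
the job is handed in; nothing more can be done
None
```

The job is handed in at about 33 s: the sardine tin, spread jar, salt shaker and larger yellow jar are all in their places, the other items were left standing, and no verdict came back.

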